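# Hang the rinsed cups and brush jar on the drip rack

## Task

Hang the washed things mouth-down on the leaning pegs of the drip rack to drain: the tall eight-sided white jar on the long peg and one round steel cup on each of the two short pegs, each slid right down until the peg's tip is against its inside bottom. Do not drop them, and leave the other things on the bench where they are.

Things in the scene. Friction and masses are not known exactly. Their poses are not given: they have to be found in the camera images.
- rack: drip rack, fixed to the bench, different place and yaw each time: steel tray 180 (x) x 340 (y) x 18 high with a sloped wooden rail and three round wooden pegs 16 thick with round ends, in a row along the rack's y, 110 apart. All pegs lean 35 degrees from vertical towards the rack's -x: from root to tip a peg runs along (-0.574, 0, 0.819) in the rack's frame. Roots are at rack x = 50, z = 45. Origin: centre of the tray's underside, z up
- tip_long (a point): end of the long peg (150 from root to tip), at the rack's -y end, rack frame (-36, -110, 168); axes are the rack's
- tip_mid (a point): end of the middle peg, short (106 from root to tip), rack frame (-11, 0, 132); axes are the rack's
- tip_far (a point): end of the short peg at the rack's +y end (106 from root to tip), rack frame (-11, 110, 132); axes are the rack's
- cup1_mid (a point): centre (half-way up) of a round straight steel cup, 60 across, 85 high, wall 3, bottom 5 thick, about 0.14 kg. Starts standing mouth-down on the bench. Its z points from the mouth to the closed end; the inside bottom is 37.5 from here along +z
- cup2_mid (a point): the same for a second, identical cup; either cup may go on either short peg
- jar_mid (a point): centre of a tall eight-sided white enamelled jar, 130 long, 58 across its flats, wall 4, bottom 5 thick, about 0.22 kg. Starts lying on one of its flats, so that two flats stand upright at its sides, closed end roughly towards the robot. Its x points out of the mouth along its length; the inside bottom is 60 from here along -x. It is too long for the short pegs
- tractor: rusty orange tin toy tractor, 105 long (its x) x 74 x 84 high; a bystander, loose, origin at the centre of its underside
- winder: steel spring winder: 70 x 70 base plate, upright plate with a crank on its -x side, 132 high; a bystander, loose, origin at the centre of its underside
- gear1: brass gear wheel lying flat, 72 across, 16 high; a bystander, loose, origin at the centre of its underside
- gear2: brass gear wheel lying flat, 60 across, 16 high; a bystander, loose, origin at the centre of its underside
- dish: white porcelain parts dish, 100 across, 28 high; a bystander, loose, origin at the centre of its underside
- oil: closed copper oil can, round, 60 across, tapering to a thin spout, 125 high; a bystander, loose, origin at the centre of its underside
There are look-alikes about, which are no part of the job. Of the things shaped like the part that bears jar_mid, the white one is meant.

How it is judged (in metres and radians):
At the end, for the whole second after the job is handed in: The jar hangs mouth-down on the long peg and one cup hangs mouth-down on each short peg; in each the peg's tip is inside, within 8 mm of the inside bottom; closed ends up within about 51 degrees of vertical; all released and at rest (slower than 30 mm/s) (x of tip_long in the frame of jar_mid between -0.0635 and -0.052 m and angle between jar_mid's own x axis and vertical above 2.24 rad and y of tip_long in the frame of jar_mid between -0.027 and 0.027 m and z of tip_long in the frame of jar_mid between -0.027 and 0.027 m and (((z of tip_mid in the frame of cup1_mid between 0.0295 and 0.041 m and angle between cup1_mid's own z axis and vertical below 0.9 rad and x of tip_mid in the frame of cup1_mid between -0.029 and 0.029 m and y of tip_mid in the frame of cup1_mid between -0.029 and 0.029 m) and (z of tip_far in the frame of cup2_mid between 0.0295 and 0.041 m and angle between cup2_mid's own z axis and vertical below 0.9 rad and x of tip_far in the frame of cup2_mid between -0.029 and 0.029 m and y of tip_far in the frame of cup2_mid between -0.029 and 0.029 m)) or ((z of tip_far in the frame of cup1_mid between 0.0295 and 0.041 m and angle between cup1_mid's own z axis and vertical below 0.9 rad and x of tip_far in the frame of cup1_mid between -0.029 and 0.029 m and y of tip_far in the frame of cup1_mid between -0.029 and 0.029 m) and (z of tip_mid in the frame of cup2_mid between 0.0295 and 0.041 m and angle between cup2_mid's own z axis and vertical below 0.9 rad and x of tip_mid in the frame of cup2_mid between -0.029 and 0.029 m and y of tip_mid in the frame of cup2_mid between -0.029 and 0.029 m))) and linear speed of each of cup1, cup2, jar below 0.03 m/s); the robot touches nothing.
It fails at once if a bystander (tractor, winder, gear wheel, dish or oil can) is pushed more than 25 mm from its place (distance of any of tractor, winder, gear1, gear2, dish, oil from where it was at the start of the episode above 0.025 m).
It fails at once if a cup or the jar is dropped (falls free of the fingers at more than 0.7 m/s, a fall of about 25 mm) ((linear speed of cup1 above 0.7 m/s and contact force between the fingers and cup1 below 0.05 N) or (linear speed of cup2 above 0.7 m/s and contact force between the fingers and cup2 below 0.05 N) or (linear speed of jar above 0.7 m/s and contact force between the fingers and jar below 0.05 N)).
It also fails if it takes over 72 s, if anything falls off the work surface, if the arm or the gripper's body presses on something with over 40 N, if the wrist force passes 120 N, or if a joint passes its speed limit or range.

## Robot

A 6-joint arm with a two-finger parallel gripper is mounted at the origin on the work surface. World frame = base frame: x ahead of the robot, y to its left, z up, the work surface at z = 0. Lengths are in mm, angles in rad, forces in N, time in s.
With the tool pointing down it reaches from about 300 to 775 mm from the base axis. Payload 14.6 kg.
Tool frame: the origin (TCP) lies on the centre line of the jaws, within the pads' length; the fingertips stand ahead of it and the grasp point (between the pads) is the TCP (manip.tip_reach is the z of the fingertips in the tool frame, in mm); z points along the fingers, y is the direction in which the jaws open and shut (so a half turn about z gives the same grasp; the last joint's range is limited). The gripper opens to 94 mm and grips with 3 to 60 N. Pads are 16 mm wide; open, the fingers measure 119 mm over their backs; the gripper's body (75 mm by 177 mm) begins 78 mm behind the grasp point.
Start: joints at [1.185, 0.3, 1.521, -0, 1.321, -0.067], TCP at [172.382, 522.277, 224.446] pointing down, gripper open.
Joint ranges: [-3.03, 3.03], [-0.79, 2.21], [0.23, 2.52], [-1.04, 4.18], [0, 3.07], [-2.55, 2.55]. Speed limits (rad/s): [2.22, 2.22, 2.57, 3.14, 3.14, 3.14].

## Interface

Orientations are given as [roll, pitch, yaw] about the fixed x, y, z axes, in that order (R = Rz(yaw) Ry(pitch) Rx(roll)).
In Python, from cell import manip, camera, search_frame, masks_of, tip_of gives the robot as it stands.
- The arm moves only by the tool send_rows, never from a script. Its argument "plan" is a list of rows, each an object with "travel": the shift along the tool's x, y, z in mm, a list of three; "delta_rot": the turn, a rotation vector about the tool's x, y, z in degrees, a list of three; "fingers": the gripper's target within -1 to 1 (shut at 1, half-way at 0, fully open at -1). In form: [{"travel": [dx, dy, dz], "delta_rot": [wx, wy, wz], "fingers": fingers}, ...]. A call has 1 to 20 rows; each row shifts and turns the commanded pose from where the row before left it, along the tool's axes as they then stand; what a row does not reach is not made up. A row lasts 1/8 s, in which the tool goes at most 62.5 mm and 10.7 degrees, less where a joint would pass 70% of its speed; a pose out of reach is approached as far as the arm can. A call is refused whole if a number of a shift passes 62.5 or a number of a turn 10.7, either way. A call with a gripper value outside its range is refused whole. The fingers move at their own pace and stop on an object; "grip_force" is the grip in N (left out, the last holds). Time passes only in rows, so rows that do not move let the fingers close. It gives the time, the measured TCP pose, the force and the opening at its end, in the units of the state.
- manip.read_state(): the state, without advancing time (a new reading comes with each control period).
- camera(name): name is "side" or "top" or "wrist"; returns a dict with "color" (384x512x3 uint8, red, green, blue), "z_map" (384x512 float32, mm along the optical axis (not along the pixel's ray), 0 where there is no reading), "fov_y" (degrees; the focal length in pixels is half the picture's height over the tangent of half this angle, whatever the lens; pixels are square), "cx", "cy" (the principal point, pixels), "k1" (the pictures are not rectified: a ray, as slopes to the right and down, at radius r is drawn at 1 + k1 r^2 times it, then the intrinsics apply), "world_from_camera" (4x4, takes a point from camera to world coordinates); the wrist camera has in their place "tool_from_camera" (4x4, takes a point from camera to tool coordinates, whose origin is the TCP and whose axes are the flange's). Camera axes: x right, y up, looking along -z (the intrinsics and any distortion apply to the point x, -y, -z); pixel columns grow to the right and rows downward; lengths in mm; the calibration is good to about 2 mm. A picture is of the moment at which its call begins: read the wrist's pose just before it.
- manip.sign_off(): hands the job in, once; it reports no verdict.
Trained networks look in the newest picture that a camera, given by its name, has taken for a name from the list of things; names that differ only in an ending like _2 or _b are one class to them, and where a whole thing is asked for, a point or a joint stands for the part that bears it (a point fixed in the world has none). Each returns a list of dicts, best first, with "confidence" (0 to 1); they miss things now and then, are a little off and sometimes report something else, mostly with a low value. They report only what shows in the picture. A call takes as long as a camera call. They do not tell look-alikes from the thing itself.
- search_frame(name, camera): "at" ([x, y, z] in mm, in the coordinates of the camera as it stood for that picture, good to about 4 mm: the middle of the surface that is visible of it).
- masks_of(name, camera): "region" (384x512 bool, what is visible of it).
- tip_of(name, camera): "at" ([x, y, z] in mm, in the coordinates of the camera as it stood for that picture, good to about 4 mm: a listed point, or the origin of a listed thing).
The state is a dict: "clock": time; "joints": joint angles; "qd": joint speeds; "effort": joint torques, N m; "eef_pos": TCP position; "eef_rot": TCP orientation; "wrist_force": force on the tool from outside, world axes, zero at the start; "moment": the same for the moment, N m; "finger_gap": finger opening in mm.
Only numpy, scipy, OpenCV 4.12 (cv2) and the standard library are available. Lean on these libraries where they do the work, as an engineer would, in place of code of your own. Each camera call takes 0.05 s, during which the arm holds its last target. There are 200 camera calls.

## Working session

There is one attempt and no reset: what is moved stays moved. The work goes in short steps, Python scripts to look and compute and a tool call to move; the robot and the scene stay as the last step left them, time stands still between calls to the robot, and variables do not carry over. Pictures are saved under pics/ and viewed, about 8 in all and at most 12, crops included, and the job is handed in when it is done.

Besides the shell and the picture viewer there is one more tool, called by a JSON object that holds its "api" and its "payload", one argument or row to a line. send_rows: Moves the arm, as the interface text tells. Its arguments: {"type":"object","properties":{"plan":{"type":"array"},"grip_force":{"type":"number"}},"required":["plan"]}

```bash
ls; mkdir -p pics
cat > h.py <<'E'
import numpy as np, cv2
from scipy.spatial.transform import Rotation as Rn
from cell import manip, camera, search_frame, masks_of, tip_of
def TW():
    s=manip.read_state(); T=np.eye(4); T[:3,:3]=Rn.from_euler('xyz',s['eef_rot']).as_matrix(); T[:3,3]=s['eef_pos']; return T
def shot(n):
    T=TW(); c=camera(n)
    c['W']=c['world_from_camera'] if 'world_from_camera' in c else T@np.array(c['tool_from_camera'])
    c['W']=np.array(c['W']); return c
def cloud(c):
    h,w=c['z_map'].shape; f=h/2/np.tan(np.radians(c['fov_y'])/2)
    u,v=np.meshgrid(np.arange(w),np.arange(h))
    p=np.stack([u,v],-1).reshape(-1,1,2).astype(np.float64)
    K=np.array([[f,0,c['cx']],[0,f,c['cy']],[0,0,1.]])
    q=cv2.undistortPoints(p,K,np.array([c['k1'],0,0,0,0.])).reshape(h,w,2)
    z=c['z_map']; P=np.stack([q[...,0]*z,-q[...,1]*z,-z],-1)
    P=P@c['W'][:3,:3].T+c['W'][:3,3]; P[z==0]=np.nan
    return P
def w(c,a): return (c['W'][:3,:3]@np.array(a)+c['W'][:3,3])
def save(c,fn): cv2.imwrite(fn,c['color'][...,::-1])
E
python3 - <<'E'
from h import *
print(manip.tip_reach)
for n in ['top','side']:
    c=shot(n); save(c,f'pics/{n}0.png'); print(n,c['W'].round(2).tolist())
    for o in ['rack','tractor','winder','gear1','gear2','dish','oil','cup1_mid','jar_mid','tip_long','tip_mid','tip_far']:
        for f in (tip_of,):
            print(o,[(round(d['confidence'],2),w(c,d['at']).round().tolist()) for d in f(o,n)])
E
python3 -c "
import cv2,numpy as np
a=cv2.imread('pics/top0.png');b=cv2.imread('pics/side0.png')"
```

```text
pics
19.0
top [[0.01, 1.0, -0.08, 406.97], [-1.0, 0.01, 0.02, -49.68], [0.02, 0.08, 1.0, 1430.89], [0.0, 0.0, 0.0, 1.0]]
rack [(0.96, [570.0, 238.0, 2.0])]
tractor [(0.57, [707.0, -311.0, -0.0])]
winder [(0.59, [363.0, 106.0, -3.0])]
gear1 [(0.81, [388.0, -216.0, -4.0])]
gear2 [(0.81, [388.0, -216.0, -4.0])]
dish [(0.93, [348.0, 294.0, -3.0]), (0.15, [562.0, 241.0, 130.0])]
oil [(0.63, [742.0, -56.0, 2.0]), (0.24, [618.0, -121.0, 45.0])]
cup1_mid [(0.63, [465.0, -89.0, 41.0])]
jar_mid [(0.69, [477.0, -332.0, 27.0]), (0.64, [442.0, -488.0, 29.0]), (0.6, [277.0, -339.0, 29.0])]
tip_long []
tip_mid [(0.72, [561.0, 240.0, 130.0])]
tip_far [(0.85, [571.0, 353.0, 135.0])]
side [[-1.0, 0.02, -0.04, 482.58], [-0.04, -0.72, 0.7, 603.43], [-0.01, 0.7, 0.72, 818.62], [0.0, 0.0, 0.0, 1.0]]
rack [(0.85, [573.0, 242.0, 6.0])]
tractor [(0.75, [703.0, -315.0, 2.0])]
winder [(0.55, [363.0, 105.0, -1.0]), (0.51, [519.0, 137.0, 167.0])]
gear1 [(0.73, [390.0, -217.0, -1.0]), (0.69, [594.0, -256.0, 5.0])]
gear2 [(0.73, [390.0, -217.0, -1.0]), (0.69, [594.0, -256.0, 5.0])]
dish []
oil [(0.94, [743.0, -57.0, -1.0])]
cup1_mid [(0.97, [467.0, -88.0, 45.0])]
jar_mid [(0.88, [481.0, -337.0, 31.0]), (0.81, [286.0, -336.0, 31.0]), (0.74, [439.0, -490.0, 33.0])]
tip_long [(0.61, [521.0, 137.0, 171.0])]
tip_mid [(0.82, [562.0, 244.0, 138.0])]
tip_far [(0.82, [569.0, 350.0, 135.0])]
```

View pics/top0.png

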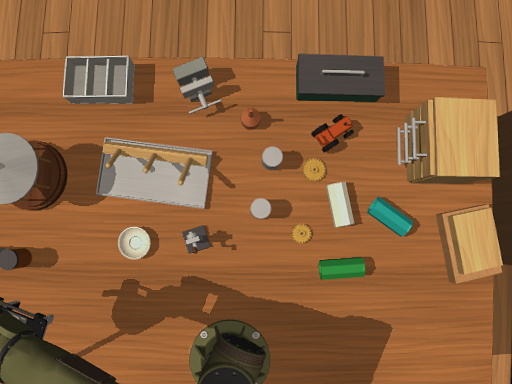

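View pics/side0.png

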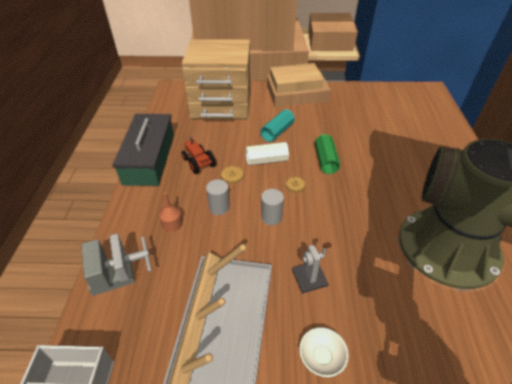

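The top view shows the white jar at about (341,204), with the teal and green jars as look-alikes. The cups are at (272,157) and (261,208), and the rack is at (155,172). The pegs lean toward the robot. Next I'll fit accurate poses from the depth data.

```bash
cat > m.py <<'E'
from h import *
from scipy.optimize import least_squares
def rackres(p,Q):
    c,s=np.cos(p[2]),np.sin(p[2]); R=np.array([[c,-s,0],[s,c,0],[0,0,1]])
    L=(Q-np.array([p[0],p[1],p[3]]))@R; d=np.array([-.5736,0,.8192]); best=[]
    for y,l in ((-110,150),(0,106),(110,106)):
        r=L-np.array([50,y,45]); t=np.clip(r@d,20,l-8); best.append(np.linalg.norm(r-t[:,None]*d,axis=1)-8)
    return np.min(np.abs(best),0)
if __name__=='__main__':
  allQ=[]
  for n in ['top','side']:
    c=shot(n); P=cloud(c).reshape(-1,3); P=P[~np.isnan(P[:,0])]
    print(n,'table z',np.median(P[(abs(P[:,0]-500)<60)&(abs(P[:,1]+20)<40)][:,2]).round(2))
    for x,y in ((465,-89),(618,-121)):
        q=P[(np.hypot(P[:,0]-x,P[:,1]-y)<60)&(P[:,2]>78)&(P[:,2]<95)]
        if len(q): 
            (cx,cy),r=cv2.minEnclosingCircle(q[:,:2].astype(np.float32)); print('cup',len(q),q.mean(0).round(1),(round(cx,1),round(cy,1)),round(r,1))
    q=P[(abs(P[:,0]-478)<90)&(abs(P[:,1]+335)<60)&(P[:,2]>50)&(P[:,2]<70)]
    print('jar',len(q),q.mean(0).round(1),cv2.minAreaRect(q[:,:2].astype(np.float32)))
    q=P[(abs(P[:,0]-478)<90)&(abs(P[:,1]+335)<60)&(P[:,2]>15)&(P[:,2]<70)]; print('  full',cv2.minAreaRect(q[:,:2].astype(np.float32)))
    Q=P[(abs(P[:,0]-570)<110)&(abs(P[:,1]-242)<175)&(P[:,2]>75)&(P[:,2]<190)]
    f=least_squares(rackres,[571,240,-.07,0],args=(Q,),loss='soft_l1',f_scale=2); print('rack',len(Q),f.x.round(3),'res',np.median(rackres(f.x,Q)).round(2)); allQ.append(Q)
  Q=np.vstack(allQ); f=least_squares(rackres,[571,240,-.07,0],args=(Q,),loss='soft_l1',f_scale=2); x=f.x; print('both',x.round(3),np.median(rackres(x,Q)).round(2))
  for t in ((-36,-110,168),(-11,0,132),(-11,110,132)):
    print((np.array([x[0],x[1],x[3]])+Rn.from_euler('z',x[2]).apply(t)).round(1))
  print(manip.read_state()['eef_rot'],manip.read_state()['finger_gap'])
E
python3 m.py
```

```text
top table z -1.03
cup 319 [462.1 -86.9  83.7] (461.8, -87.0) 29.7
cup 311 [ 615.  -119.5   83.7] (615.3, -119.7) 29.9
jar 517 [ 477.8 -331.3   55.7] ((478.27685546875, -333.0591735839844), (130.8355712890625, 49.483856201171875), 13.57490062713623)
  full ((492.8648376464844, -329.0224609375), (161.58355712890625, 62.639625549316406), 13.002127647399902)
rack 308 [ 5.70596e+02  2.41088e+02 -1.07000e-01 -7.00000e-01] res 0.84
side table z 1.97
cup 322 [461.8 -83.8  85.9] (462.6, -87.2) 31.3
cup 295 [ 614.6 -116.6   86.2] (614.8, -120.3) 31.2
jar 368 [ 478.3 -324.2   57.5] ((477.64813232421875, -326.1327209472656), (129.97311401367188, 40.03496551513672), 11.469071388244629)
  full ((478.12030029296875, -329.2936706542969), (130.2653045654297, 60.14825439453125), 11.748128890991211)
rack 688 [ 5.71128e+02  2.41427e+02 -1.14000e-01  1.80400e+00] res 0.44
both [ 5.70953e+02  2.41531e+02 -1.13000e-01  1.34200e+00] 0.63
[522.8 136.3 169.3]
[560.  242.8 133.3]
[572.4 352.1 133.3]
[ 3.14158882e+00 -1.45024822e-05  2.82279433e+00] 94.37960084041192
```

```bash
cat > p.py <<'E'
from h import *
from scipy.optimize import fsolve
YAW=-.113; RZ=Rn.from_euler('z',YAW)
D=RZ.apply([-.5736,0,.8192]); RY=RZ.apply([0,1,0])
TIP=dict(long=np.array([522.8,136.3,169.3]),mid=np.array([560,242.8,133.3]),far=np.array([572.4,352.1,133.3]))
def pose(p,z,y):
    z=np.array(z,float);z/=np.linalg.norm(z); y=np.array(y,float); y-=z*(y@z); y/=np.linalg.norm(y)
    T=np.eye(4); T[:3,:3]=np.stack([np.cross(y,z),y,z],1); T[:3,3]=p; return T
def wrist(T,phi=1.75,L=150):
    wc=T[:3,3]-L*T[:3,2]; j1=np.arctan2(wc[1],wc[0])
    M=(Rn.from_euler('z',j1)*Rn.from_euler('y',phi)).inv()*Rn.from_matrix(T[:3,:3])*Rn.from_euler('z',-90,degrees=True)
    return np.round([j1,*M.as_euler('ZYZ')],2)
def plan(A,wps):
    """wps: list (T,N): constant body-frame steps"""
    for B,N in wps:
        X=np.linalg.inv(A)@B; rv=Rn.from_matrix(X[:3,:3]).as_rotvec()/N
        S=sum(Rn.from_rotvec(rv*k).as_matrix() for k in range(N))
        t=np.linalg.solve(S,X[:3,3])
        print(N,'x travel',t.round(1).tolist(),'rot',np.degrees(rv).round(2).tolist(),'-> wrist',wrist(B)); A=B
E
python3 - <<'E'
from p import *
s=manip.read_state(); print(s['joints'],wrist(TW()))
c1=np.array([462.2,-87,0]); az=lambda a:[np.cos(a),np.sin(a),0]
G=lambda z:pose(c1+[0,0,z],[0,0,-1],RY)
plan(TW(),[(G(200),14),(G(60),5)])
def put(tip,back,nd=0): 
    n=RZ.apply([-.8192,0,-.5736]); return pose(tip-20*D+back*D+nd*n,-D,RY)
plan(G(60),[(G(260),5),(put(TIP['far'],110),14)])
# jar wrist check
m=np.array(az(np.radians(12.7))); a=np.radians(40)
J=pose([478,-331,29],m*np.sin(a)+np.array([0,0,-np.cos(a)]),np.cross([0,0,-1],m)); 
yj=np.cross([0,0,-1],m)
for sgn in (1,-1):
    print('jar grasp',wrist(pose([478,-331,29],m*np.sin(a)+np.array([0,0,-np.cos(a)]),sgn*yj),2.0))
    b=np.radians(-15); h=RZ.apply([1,0,0])
    print('jar place',wrist(pose(TIP['long']-60*D,h*np.sin(b)+np.array([0,0,-np.cos(b)]),-sgn*RY*np.sign(-yj@RY)*-1),1.75))
E
```

```text
[ 1.18539206e+00  2.99893443e-01  1.52101193e+00  1.51984457e-05
  1.32068442e+00 -6.66097028e-02] [ 1.25  0.    1.39 -0.  ]
14 x travel [-29.9, -37.9, 1.7] rot [0.0, -0.0, -0.84] -> wrist [-0.19  0.    1.39 -1.64]
5 x travel [0.0, 0.0, 28.0] rot [0.0, 0.0, -0.0] -> wrist [-0.19  0.    1.39 -1.64]
5 x travel [0.0, 0.0, -40.0] rot [0.0, 0.0, -0.0] -> wrist [-0.19  0.    1.39 -1.64]
14 x travel [0.5, 32.1, 3.9] rot [0.0, -2.5, -0.0] -> wrist [ 0.7  -0.52  1.01 -0.56]
jar grasp [-0.74  0.77  0.86  0.17]
jar place [ 0.21  0.08  1.64 -1.25]
jar grasp [-0.74  0.77  0.86 -2.97]
jar place [0.21 0.08 1.64 1.89]
```

{"api": "send_rows", "payload": {
  "plan": [
    {"travel": [-29.9,-37.9,1.7],"delta_rot": [0,0,-0.84],"fingers": -1},
    {"travel": [-29.9,-37.9,1.7],"delta_rot": [0,0,-0.84],"fingers": -1},
    {"travel": [-29.9,-37.9,1.7],"delta_rot": [0,0,-0.84],"fingers": -1},
    {"travel": [-29.9,-37.9,1.7],"delta_rot": [0,0,-0.84],"fingers": -1},
    {"travel": [-29.9,-37.9,1.7],"delta_rot": [0,0,-0.84],"fingers": -1},
    {"travel": [-29.9,-37.9,1.7],"delta_rot": [0,0,-0.84],"fingers": -1},
    {"travel": [-29.9,-37.9,1.7],"delta_rot": [0,0,-0.84],"fingers": -1},
    {"travel": [-29.9,-37.9,1.7],"delta_rot": [0,0,-0.84],"fingers": -1},
    {"travel": [-29.9,-37.9,1.7],"delta_rot": [0,0,-0.84],"fingers": -1},
    {"travel": [-29.9,-37.9,1.7],"delta_rot": [0,0,-0.84],"fingers": -1},
    {"travel": [-29.9,-37.9,1.7],"delta_rot": [0,0,-0.84],"fingers": -1},
    {"travel": [-29.9,-37.9,1.7],"delta_rot": [0,0,-0.84],"fingers": -1},
    {"travel": [-29.9,-37.9,1.7],"delta_rot": [0,0,-0.84],"fingers": -1},
    {"travel": [-29.9,-37.9,1.7],"delta_rot": [0,0,-0.84],"fingers": -1},
    {"travel": [0,0,0],"delta_rot": [0,0,0],"fingers": -1}
  ],
  "grip_force": 20
}}

```text
clock: 3.28
eef_pos: [463.1, -88.9, 200.1]
eef_rot: [-3.142, -0.001, 3.025]
wrist_force: [-0.5, 0.2, 0.3]
finger_gap: 94.1
```

Run:
```python
from p import *
s=manip.read_state(); print(s['clock'],s['joints'],s['eef_pos'])
c=shot('wrist'); save(c,'pics/w1.png'); P=cloud(c).reshape(-1,3)
q=P[(np.hypot(P[:,0]-462,P[:,1]+87)<60)&(P[:,2]>75)&(P[:,2]<95)]; print(len(q),q.mean(0) if len(q) else 0, cv2.minEnclosingCircle(q[:,:2].astype(np.float32)) if len(q) else 0)
G=lambda z:pose([462.2,-87,z],[0,0,-1],RY)
plan(TW(),[(G(60),5)])
```

```text
3.275 [-2.67250143e-01  1.48090929e-01  1.76562575e+00 -1.56276815e-04
  1.22851168e+00 -1.72173137e+00] [463.09026808 -88.88538035 200.13644953]
3674 [461.83933622 -87.2608079   84.66572065] ((462.9358215332031, -87.20175170898438), 29.92557716369629)
5 x travel [0.0, 0.1, 28.0] rot [0.0, -0.01, -0.03] -> wrist [-0.19  0.    1.39 -1.64]
```

{"api": "send_rows", "payload": {
  "plan": [
    {"travel": [0,0.3,30],"delta_rot": [0,0,0],"fingers": -1},
    {"travel": [0,0.3,40],"delta_rot": [0,0,0],"fingers": -1},
    {"travel": [0,0.3,40],"delta_rot": [0,0,0],"fingers": -1},
    {"travel": [0,0.3,30],"delta_rot": [0,0,0],"fingers": -1},
    {"travel": [0,0,0],"delta_rot": [0,0,0],"fingers": 1},
    {"travel": [0,0,0],"delta_rot": [0,0,0],"fingers": 1},
    {"travel": [0,0,0],"delta_rot": [0,0,0],"fingers": 1},
    {"travel": [0,0,0],"delta_rot": [0,0,0],"fingers": 1},
    {"travel": [0,0,0],"delta_rot": [0,0,0],"fingers": 1}
  ],
  "grip_force": 20
}}

```text
clock: 4.45
eef_pos: [463.2, -85.8, 61.7]
eef_rot: [-3.141, 0.002, 3.028]
wrist_force: [-1.9, -0.8, 8.6]
finger_gap: 60.8
```

```bash
cat >> p.py <<'E'
NN=RZ.apply([-.8192,0,-.5736])
def put(tip,back,g,nd=0,y=RY): return pose(tip-g*D+back*D+nd*NN,-D,y)
E
python3 - <<'E'
from p import *
A=TW(); U=A.copy(); U[2,3]+=240
plan(A,[(U,6),(put(TIP['far'],170,18.5),13),(put(TIP['far'],75,18.5),4)])
E
```

```text
6 x travel [-0.1, -0.0, -40.0] rot [0.0, 0.0, -0.0] -> wrist [-0.18 -0.    1.39 -1.64]
13 x travel [3.1, 34.4, 2.7] rot [-0.0, -2.68, -0.0] -> wrist [ 0.75 -0.53  1.03 -0.52]
4 x travel [-0.0, 0.0, 23.8] rot [-0.0, -0.0, 0.0] -> wrist [ 0.68 -0.51  1.   -0.59]
```

{"api": "send_rows", "payload": {
  "plan": [
    {"travel": [0,0,-20],"delta_rot": [0,0,0],"fingers": 1},
    {"travel": [0,0,-40],"delta_rot": [0,0,0],"fingers": 1},
    {"travel": [0,0,-45],"delta_rot": [0,0,0],"fingers": 1},
    {"travel": [0,0,-45],"delta_rot": [0,0,0],"fingers": 1},
    {"travel": [0,0,-45],"delta_rot": [0,0,0],"fingers": 1},
    {"travel": [0,0,-45],"delta_rot": [0,0,0],"fingers": 1},
    {"travel": [3.1,34.4,2.7],"delta_rot": [0,-2.68,0],"fingers": 1},
    {"travel": [3.1,34.4,2.7],"delta_rot": [0,-2.68,0],"fingers": 1},
    {"travel": [3.1,34.4,2.7],"delta_rot": [0,-2.68,0],"fingers": 1},
    {"travel": [3.1,34.4,2.7],"delta_rot": [0,-2.68,0],"fingers": 1},
    {"travel": [3.1,34.4,2.7],"delta_rot": [0,-2.68,0],"fingers": 1},
    {"travel": [3.1,34.4,2.7],"delta_rot": [0,-2.68,0],"fingers": 1},
    {"travel": [3.1,34.4,2.7],"delta_rot": [0,-2.68,0],"fingers": 1},
    {"travel": [3.1,34.4,2.7],"delta_rot": [0,-2.68,0],"fingers": 1},
    {"travel": [3.1,34.4,2.7],"delta_rot": [0,-2.68,0],"fingers": 1},
    {"travel": [3.1,34.4,2.7],"delta_rot": [0,-2.68,0],"fingers": 1},
    {"travel": [3.1,34.4,2.7],"delta_rot": [0,-2.68,0],"fingers": 1},
    {"travel": [3.1,34.4,2.7],"delta_rot": [0,-2.68,0],"fingers": 1},
    {"travel": [3.1,34.4,2.7],"delta_rot": [0,-2.68,0],"fingers": 1},
    {"travel": [0,0,0],"delta_rot": [0,0,0],"fingers": 1}
  ]
}}

```text
clock: 6.95
eef_pos: [484.1, 363.4, 255.5]
eef_rot: [-3.14, 0.607, 3.031]
wrist_force: [2.1, 0.4, -1.2]
finger_gap: 60.9
```

```bash
python3 - <<'E'
from p import *
s=manip.read_state(); print(s['clock'],s['joints'],s['eef_pos'],s['wrist_force'],s['finger_gap'])
plan(TW(),[(put(TIP['far'],75,18.5),5),(put(TIP['far'],3,18.5),5)])
c=shot('wrist'); save(c,'pics/w2.png'); c=shot('side'); save(c,'pics/s2.png')
E
python3 -c "
import cv2,numpy as np
cv2.imwrite('pics/a2.png',np.hstack([cv2.imread('pics/w2.png')[:, ::1],cv2.imread('pics/s2.png')[150:,120:400].repeat(1,0) if 0 else cv2.resize(cv2.imread('pics/s2.png')[164:,130:402],(472,384))])[:, :]);
a=cv2.imread('pics/a2.png');cv2.imwrite('pics/a2.png',cv2.resize(a,(800,312)))"
```

```text
6.95 [ 0.7666005   0.22436888  1.64963655 -0.57720848  0.93682654 -0.42284421] [484.08337013 363.43542764 255.46863082] [ 2.10261248  0.40932037 -1.23348855] 60.89011193706681
5 x travel [-0.6, -0.3, 18.9] rot [-0.0, -0.04, 0.02] -> wrist [ 0.68 -0.51  1.   -0.59]
5 x travel [-0.0, 0.0, 14.4] rot [-0.0, -0.0, 0.0] -> wrist [ 0.63 -0.49  0.97 -0.64]
```

View pics/a2.png

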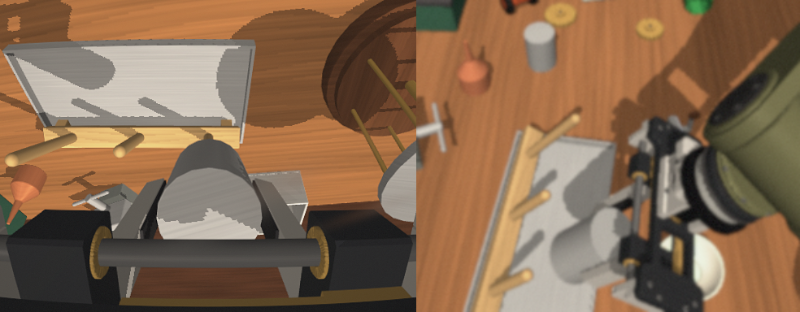

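The left half shows the cup in line with the far peg, whose root is at (207,137). The side half agrees, so I'll slide it on.

{"api": "send_rows", "payload": {
  "plan": [
    {"travel": [-0.6,-0.3,18.9],"delta_rot": [0,0,0],"fingers": 1},
    {"travel": [-0.6,-0.3,18.9],"delta_rot": [0,0,0],"fingers": 1},
    {"travel": [-0.6,-0.3,18.9],"delta_rot": [0,0,0],"fingers": 1},
    {"travel": [-0.6,-0.3,18.9],"delta_rot": [0,0,0],"fingers": 1},
    {"travel": [-0.6,-0.3,18.9],"delta_rot": [0,0,0],"fingers": 1},
    {"travel": [0,0,14.4],"delta_rot": [0,0,0],"fingers": 1},
    {"travel": [0,0,14.4],"delta_rot": [0,0,0],"fingers": 1},
    {"travel": [0,0,14.4],"delta_rot": [0,0,0],"fingers": 1},
    {"travel": [0,0,14.4],"delta_rot": [0,0,0],"fingers": 1},
    {"travel": [0,0,10],"delta_rot": [0,0,0],"fingers": 1},
    {"travel": [0,0,4],"delta_rot": [0,0,0],"fingers": 1},
    {"travel": [0,0,0],"delta_rot": [0,0,0],"fingers": 1}
  ]
}}

```text
clock: 8.55
eef_pos: [581.5, 349.4, 121.8]
eef_rot: [3.142, 0.608, 3.028]
wrist_force: [0.5, -0.9, -2.2]
finger_gap: 60.8
```

Run:
```python
from p import *
s=manip.read_state(); T=TW(); print('force in tool',T[:3,:3].T@s['wrist_force'])
plan(T,[(put(TIP['far'],0,18.5),1)])
```

```text
force in tool [ 0.79176    -0.7926806   2.16769072]
1 x travel [1.1, 1.7, 3.7] rot [-0.02, -0.16, -0.03] -> wrist [ 0.63 -0.49  0.97 -0.64]
```

{"api": "send_rows", "payload": {
  "plan": [
    {"travel": [0.5,1.5,1.5],"delta_rot": [0,0,0],"fingers": 1},
    {"travel": [0,0,1.5],"delta_rot": [0,0,0],"fingers": 1},
    {"travel": [0,0,0],"delta_rot": [0,0,0],"fingers": 1},
    {"travel": [0,0,0],"delta_rot": [0,0,0],"fingers": 1}
  ]
}}

```text
clock: 9.05
eef_pos: [582.9, 350.7, 119.2]
eef_rot: [3.142, 0.608, 3.028]
wrist_force: [-0.4, 0.6, -2.1]
finger_gap: 61.2
```

```bash
cat > st.py <<'E'
import sys
from p import *
s=manip.read_state(); T=TW(); print('force in tool',(T[:3,:3].T@s['wrist_force']).round(1))
plan(T,[(put(TIP[sys.argv[1]],0,float(sys.argv[2])),1)])
E
python3 st.py far 18.5
```

```text
force in tool [1.5 0.5 1.5]
1 x travel [0.6, 0.2, 0.9] rot [-0.01, -0.15, -0.03] -> wrist [ 0.63 -0.49  0.97 -0.64]
```

{"api": "send_rows", "payload": {
  "plan": [
    {"travel": [0,0,1.5],"delta_rot": [0,0,0],"fingers": 1},
    {"travel": [0,0,1.5],"delta_rot": [0,0,0],"fingers": 1},
    {"travel": [0,0,0],"delta_rot": [0,0,0],"fingers": 1},
    {"travel": [0,0,0],"delta_rot": [0,0,0],"fingers": 1}
  ]
}}

```text
clock: 9.55
eef_pos: [584.6, 350.5, 116.6]
eef_rot: [-3.141, 0.608, 3.028]
wrist_force: [-1.2, 0.4, -1.0]
finger_gap: 61.3
```

```bash
python3 st.py far 18.5
```

```text
force in tool [1.6 0.3 0.1]
1 x travel [0.5, 0.2, -2.3] rot [-0.02, -0.16, -0.02] -> wrist [ 0.63 -0.49  0.97 -0.64]
```

{"api": "send_rows", "payload": {
  "plan": [
    {"travel": [0,0,1.5],"delta_rot": [0,0,0],"fingers": 1},
    {"travel": [0,0,1.5],"delta_rot": [0,0,0],"fingers": 1},
    {"travel": [0,0,0],"delta_rot": [0,0,0],"fingers": 1},
    {"travel": [0,0,0],"delta_rot": [0,0,0],"fingers": 1}
  ]
}}

```text
clock: 10.05
eef_pos: [586.0, 350.7, 115.8]
eef_rot: [3.141, 0.609, 3.028]
wrist_force: [-20.0, -4.8, 16.1]
finger_gap: 60.7
```

```bash
python3 st.py far 18.5
```

```text
force in tool [  6.7  -7.1 -24.3]
1 x travel [1.1, -0.2, -3.7] rot [0.01, -0.1, -0.05] -> wrist [ 0.63 -0.49  0.97 -0.64]
```

{"api": "send_rows", "payload": {
  "plan": [
    {"travel": [0,0,-1.5],"delta_rot": [0,0,0],"fingers": 1},
    {"travel": [4,0,0],"delta_rot": [0,0,0],"fingers": 1},
    {"travel": [4,0,0],"delta_rot": [0,0,0],"fingers": 1},
    {"travel": [4,0,0],"delta_rot": [0,0,0],"fingers": 1},
    {"travel": [2,0,0],"delta_rot": [0,0,0],"fingers": 1},
    {"travel": [0,0,0],"delta_rot": [0,0,0],"fingers": 1},
    {"travel": [0,0,0],"delta_rot": [0,0,0],"fingers": 1}
  ]
}}

```text
clock: 10.92
eef_pos: [574.1, 352.1, 107.8]
eef_rot: [3.141, 0.609, 3.028]
wrist_force: [-3.9, 0.1, 5.0]
finger_gap: 60.8
```

```bash
python3 st.py far 18.5
```

```text
force in tool [ 0.3 -0.3 -6.3]
1 x travel [-13.3, -0.2, -3.4] rot [0.03, -0.11, -0.03] -> wrist [ 0.63 -0.49  0.97 -0.64]
```

{"api": "send_rows", "payload": {
  "plan": [
    {"travel": [2,0,0],"delta_rot": [0,0,0],"fingers": 1},
    {"travel": [0,0,0],"delta_rot": [0,0,0],"fingers": 1},
    {"travel": [0,0,0],"delta_rot": [0,0,0],"fingers": -0.4},
    {"travel": [0,0,0],"delta_rot": [0,0,0],"fingers": -0.7},
    {"travel": [0,0,0],"delta_rot": [0,0,0],"fingers": -0.7},
    {"travel": [0,0,0],"delta_rot": [0,0,0],"fingers": -0.7},
    {"travel": [0,0,0],"delta_rot": [0,0,0],"fingers": -0.7},
    {"travel": [0,0,-15],"delta_rot": [0,0,0],"fingers": -0.7},
    {"travel": [0,0,-30],"delta_rot": [0,0,0],"fingers": -0.7},
    {"travel": [0,0,-40],"delta_rot": [0,0,0],"fingers": -0.7},
    {"travel": [0,0,-40],"delta_rot": [0,0,0],"fingers": -0.7},
    {"travel": [0,0,0],"delta_rot": [0,0,0],"fingers": -0.7}
  ]
}}

```text
clock: 12.42
eef_pos: [500.7, 361.1, 212.5]
eef_rot: [3.137, 0.611, 3.027]
wrist_force: [-0.8, 0.0, 0.1]
finger_gap: 80.1
```

```bash
cat > chk.py <<'E'
import sys
from p import *
tag=sys.argv[1]
for n in ['wrist','side']:
    c=shot(n); save(c,f'pics/{n}{tag}.png')
    print(n,[(round(d['confidence'],2),w(c,d['at']).round().tolist()) for d in tip_of('cup1_mid',n)+tip_of('jar_mid',n)])
a=cv2.imread(f'pics/wrist{tag}.png');b=cv2.resize(cv2.imread(f'pics/side{tag}.png')[164:,130:402],(472,384))
cv2.imwrite(f'pics/a{tag}.png',cv2.resize(np.hstack([a,b]),(800,312)))
E
python3 chk.py 3
python3 - <<'E'
from p import *
for k in ('far','mid'): print(k,'expected mid',(TIP[k]-37.5*D+19*NN).round())
E
```

```text
wrist []
side [(0.85, [585.0, 351.0, 95.0]), (0.3, [570.0, 353.0, 134.0]), (0.66, [481.0, -335.0, 29.0]), (0.65, [440.0, -488.0, 33.0]), (0.64, [285.0, -336.0, 32.0])]
far expected mid [578. 351.  92.]
mid expected mid [566. 242.  92.]
```

View pics/a3.png

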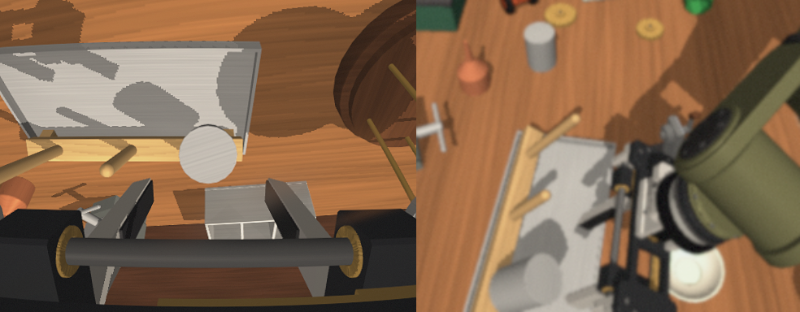

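```bash
cat > face.py <<'E'
import sys
from p import *
def face(k,n='wrist'):
    c=shot(n); P=cloud(c).reshape(-1,3); t=TIP[k]; r=P-t
    al=r@D; q=P[(np.linalg.norm(r,axis=1)<45)&(al>-12)&(al<30)]
    h=q
    for _ in range(8):
        m=h.mean(0); nv=np.linalg.svd(h-m)[2][2]; nv*=np.sign(nv@D); d=abs((q-m)@nv); h=q[d<1.5]
    print(n,k,len(h),'face centre',m.round(1),'normal',nv.round(3),'tilt from vert',np.degrees(np.arccos(nv[2])).round(1),'tip to face along normal',((m-t)@nv).round(1))
for n in sys.argv[2:]: face(sys.argv[1],n)
E
python3 face.py far wrist side
python3 - <<'E'
from p import *
A=TW(); U=A.copy(); U[:3,3]-=50*A[:3,2]
G=lambda z:pose([615,-120,z],[0,0,-1],RY)
plan(A,[(U,1),(G(220),13),(G(61),5)])
E
```

```text
wrist far 3783 face centre [557.7 354.5 123.2] normal [-0.652  0.071  0.755] tilt from vert 41.0 tip to face along normal 2.2
side far 642 face centre [557.2 354.2 125.9] normal [-0.65   0.082  0.755] tilt from vert 40.9 tip to face along normal 4.5
1 x travel [-0.0, 0.0, -50.0] rot [0.0, -0.0, -0.0] -> wrist [ 0.77 -0.53  1.04 -0.5 ]
13 x travel [-13.7, -35.7, 7.1] rot [-0.01, 2.68, -0.0] -> wrist [-0.19 -0.    1.39 -1.65]
5 x travel [0.0, 0.0, 31.8] rot [0.0, 0.0, -0.0] -> wrist [-0.19 -0.    1.39 -1.65]
```

The far cup is seated: the tip-to-outer-face distance of about 2–4.5 mm matches the 5 mm bottom. Now cup 2.

{"api": "send_rows", "payload": {
  "plan": [
    {"travel": [0,0,-50],"delta_rot": [0,0,0],"fingers": -0.7},
    {"travel": [-13.7,-35.7,7.1],"delta_rot": [0,2.68,0],"fingers": -0.7},
    {"travel": [-13.7,-35.7,7.1],"delta_rot": [0,2.68,0],"fingers": -0.7},
    {"travel": [-13.7,-35.7,7.1],"delta_rot": [0,2.68,0],"fingers": -0.7},
    {"travel": [-13.7,-35.7,7.1],"delta_rot": [0,2.68,0],"fingers": -0.7},
    {"travel": [-13.7,-35.7,7.1],"delta_rot": [0,2.68,0],"fingers": -0.7},
    {"travel": [-13.7,-35.7,7.1],"delta_rot": [0,2.68,0],"fingers": -0.7},
    {"travel": [-13.7,-35.7,7.1],"delta_rot": [0,2.68,0],"fingers": -0.7},
    {"travel": [-13.7,-35.7,7.1],"delta_rot": [0,2.68,0],"fingers": -0.8},
    {"travel": [-13.7,-35.7,7.1],"delta_rot": [0,2.68,0],"fingers": -1},
    {"travel": [-13.7,-35.7,7.1],"delta_rot": [0,2.68,0],"fingers": -1},
    {"travel": [-13.7,-35.7,7.1],"delta_rot": [0,2.68,0],"fingers": -1},
    {"travel": [-13.7,-35.7,7.1],"delta_rot": [0,2.68,0],"fingers": -1},
    {"travel": [-13.7,-35.7,7.1],"delta_rot": [0,2.68,0],"fingers": -1},
    {"travel": [0,0,0],"delta_rot": [0,0,0],"fingers": -1}
  ]
}}

```text
clock: 14.7
eef_pos: [614.6, -122.4, 218.3]
eef_rot: [3.142, -0.003, 3.025]
wrist_force: [-0.4, 0.5, 0.2]
finger_gap: 93.9
```

Run:
```python
from p import *
A=TW(); print(manip.read_state()['joints'])
c=shot('wrist'); P=cloud(c).reshape(-1,3)
q=P[(np.hypot(P[:,0]-615,P[:,1]+120)<60)&(P[:,2]>75)&(P[:,2]<95)]; print(len(q),q.mean(0), cv2.minEnclosingCircle(q[:,:2].astype(np.float32)))
G=lambda z:pose([615,-120,z],[0,0,-1],RY)
plan(A,[(G(61),5)])
```

```text
[-2.54935557e-01  4.79067363e-01  1.28868474e+00 -3.20558081e-04
  1.37671977e+00 -1.70910789e+00]
3260 [ 615.22011008 -120.10361412   84.69982548] ((616.3179321289062, -120.36026000976562), 30.037748336791992)
5 x travel [-0.1, 0.5, 31.5] rot [0.0, -0.03, -0.04] -> wrist [-0.19 -0.    1.39 -1.65]
```

{"api": "send_rows", "payload": {
  "plan": [
    {"travel": [0,0.4,35],"delta_rot": [0,0,0],"fingers": -1},
    {"travel": [0,0.4,45],"delta_rot": [0,0,0],"fingers": -1},
    {"travel": [0,0.4,45],"delta_rot": [0,0,0],"fingers": -1},
    {"travel": [0,0.4,32.5],"delta_rot": [0,0,0],"fingers": -1},
    {"travel": [0,0,0],"delta_rot": [0,0,0],"fingers": 1},
    {"travel": [0,0,0],"delta_rot": [0,0,0],"fingers": 1},
    {"travel": [0,0,0],"delta_rot": [0,0,0],"fingers": 1},
    {"travel": [0,0,0],"delta_rot": [0,0,0],"fingers": 1},
    {"travel": [0,0,0],"delta_rot": [0,0,0],"fingers": 1}
  ]
}}

```text
clock: 15.88
eef_pos: [615.3, -118.8, 64.1]
eef_rot: [-3.141, 0.002, 3.028]
wrist_force: [-1.3, -2.6, 7.1]
finger_gap: 59.0
```

Run:
```python
from p import *
A=TW(); U=A.copy(); U[2,3]=320
g=80-A[2,3]; print('g',g)
plan(A,[(U,6),(put(TIP['mid'],170,g),12)])
```

```text
g 15.937399221249294
6 x travel [-0.1, -0.0, -42.7] rot [-0.0, -0.0, -0.0] -> wrist [-0.19 -0.    1.39 -1.65]
12 x travel [16.4, 29.4, 0.6] rot [-0.0, -2.91, -0.0] -> wrist [ 0.6  -0.47  0.96 -0.67]
```

{"api": "send_rows", "payload": {
  "plan": [
    {"travel": [0,0,-20],"delta_rot": [0,0,0],"fingers": 1},
    {"travel": [0,0,-45],"delta_rot": [0,0,0],"fingers": 1},
    {"travel": [0,0,-48],"delta_rot": [0,0,0],"fingers": 1},
    {"travel": [0,0,-48],"delta_rot": [0,0,0],"fingers": 1},
    {"travel": [0,0,-48],"delta_rot": [0,0,0],"fingers": 1},
    {"travel": [0,0,-47],"delta_rot": [0,0,0],"fingers": 1},
    {"travel": [16.4,29.4,0.6],"delta_rot": [0,-2.91,0],"fingers": 1},
    {"travel": [16.4,29.4,0.6],"delta_rot": [0,-2.91,0],"fingers": 1},
    {"travel": [16.4,29.4,0.6],"delta_rot": [0,-2.91,0],"fingers": 1},
    {"travel": [16.4,29.4,0.6],"delta_rot": [0,-2.91,0],"fingers": 1},
    {"travel": [16.4,29.4,0.6],"delta_rot": [0,-2.91,0],"fingers": 1},
    {"travel": [16.4,29.4,0.6],"delta_rot": [0,-2.91,0],"fingers": 1},
    {"travel": [16.4,29.4,0.6],"delta_rot": [0,-2.91,0],"fingers": 1},
    {"travel": [16.4,29.4,0.6],"delta_rot": [0,-2.91,0],"fingers": 1},
    {"travel": [16.4,29.4,0.6],"delta_rot": [0,-2.91,0],"fingers": 1},
    {"travel": [16.4,29.4,0.6],"delta_rot": [0,-2.91,0],"fingers": 1},
    {"travel": [16.4,29.4,0.6],"delta_rot": [0,-2.91,0],"fingers": 1},
    {"travel": [16.4,29.4,0.6],"delta_rot": [0,-2.91,0],"fingers": 1},
    {"travel": [0,0,0],"delta_rot": [0,0,0],"fingers": 1}
  ]
}}

```text
clock: 18.25
eef_pos: [470.3, 254.4, 258.5]
eef_rot: [-3.141, 0.609, 3.031]
wrist_force: [0.2, -0.2, -2.1]
finger_gap: 59.4
```

Run:
```python
from p import *
A=TW(); print(manip.read_state()['joints'])
plan(A,[(put(TIP['mid'],75,16),5),(put(TIP['mid'],3,16),5)])
# outer face of held cup in the tool frame (expected z about -(16+5))
c=shot('wrist'); P=cloud(c).reshape(-1,3); L=(P-A[:3,3])@A[:3,:3]
q=L[(np.hypot(L[:,0],L[:,1])<24)&(L[:,2]>-45)&(L[:,2]<10)]; print(len(q),np.median(q,0), q.std(0))
```

```text
[ 0.60450186  0.02679476  1.86599956 -0.52986926  0.83806472 -0.57794763]
5 x travel [-0.5, -0.3, 19.1] rot [0.01, -0.02, 0.02] -> wrist [ 0.53 -0.44  0.93 -0.75]
5 x travel [-0.0, -0.0, 14.4] rot [-0.0, -0.0, 0.0] -> wrist [ 0.48 -0.42  0.91 -0.8 ]
6657 [  3.47237584  -0.09825754 -20.87839654] [10.10821568 12.39317083  0.58345733]
```

{"api": "send_rows", "payload": {
  "plan": [
    {"travel": [-0.5,-0.3,19.1],"delta_rot": [0,0,0],"fingers": 1},
    {"travel": [-0.5,-0.3,19.1],"delta_rot": [0,0,0],"fingers": 1},
    {"travel": [-0.5,-0.3,19.1],"delta_rot": [0,0,0],"fingers": 1},
    {"travel": [-0.5,-0.3,19.1],"delta_rot": [0,0,0],"fingers": 1},
    {"travel": [-0.5,-0.3,19.1],"delta_rot": [0,0,0],"fingers": 1},
    {"travel": [0,0,14.4],"delta_rot": [0,0,0],"fingers": 1},
    {"travel": [0,0,14.4],"delta_rot": [0,0,0],"fingers": 1},
    {"travel": [0,0,14.4],"delta_rot": [0,0,0],"fingers": 1},
    {"travel": [0,0,14.4],"delta_rot": [0,0,0],"fingers": 1},
    {"travel": [0,0,10],"delta_rot": [0,0,0],"fingers": 1},
    {"travel": [0,0,4],"delta_rot": [0,0,0],"fingers": 1},
    {"travel": [0,0,2],"delta_rot": [0,0,0],"fingers": 1},
    {"travel": [0,0,0],"delta_rot": [0,0,0],"fingers": 1},
    {"travel": [0,0,0],"delta_rot": [0,0,0],"fingers": 1}
  ]
}}

```text
clock: 20.05
eef_pos: [569.6, 240.4, 121.6]
eef_rot: [3.141, 0.61, 3.028]
wrist_force: [0.4, 0.9, -2.0]
finger_gap: 59.1
```

```bash
python3 st.py mid 16
```

```text
force in tool [0.9 1.  1.9]
1 x travel [1.3, 1.3, 0.8] rot [-0.0, -0.06, -0.03] -> wrist [ 0.48 -0.42  0.91 -0.8 ]
```

{"api": "send_rows", "payload": {
  "plan": [
    {"travel": [1,1,1.5],"delta_rot": [0,0,0],"fingers": 1},
    {"travel": [0,0,1.5],"delta_rot": [0,0,0],"fingers": 1},
    {"travel": [0,0,1.2],"delta_rot": [0,0,0],"fingers": 1},
    {"travel": [0,0,0],"delta_rot": [0,0,0],"fingers": 1},
    {"travel": [0,0,0],"delta_rot": [0,0,0],"fingers": 1}
  ]
}}

```text
clock: 20.68
eef_pos: [571.0, 241.4, 117.8]
eef_rot: [3.141, 0.61, 3.028]
wrist_force: [-13.4, 0.0, 10.1]
finger_gap: 59.1
```

```bash
python3 st.py mid 16
```

```text
force in tool [  5.1  -1.5 -15.9]
1 x travel [0.2, 0.2, -3.0] rot [-0.01, -0.06, -0.03] -> wrist [ 0.48 -0.42  0.91 -0.8 ]
```

Contact again came about 3 mm past nominal. I'll back off slightly, lower the cup onto the peg, release and retract.

{"api": "send_rows", "payload": {
  "plan": [
    {"travel": [0,0,-1],"delta_rot": [0,0,0],"fingers": 1},
    {"travel": [4,0,0],"delta_rot": [0,0,0],"fingers": 1},
    {"travel": [4,0,0],"delta_rot": [0,0,0],"fingers": 1},
    {"travel": [4,0,0],"delta_rot": [0,0,0],"fingers": 1},
    {"travel": [4,0,0],"delta_rot": [0,0,0],"fingers": 1},
    {"travel": [0,0,0],"delta_rot": [0,0,0],"fingers": 1},
    {"travel": [0,0,0],"delta_rot": [0,0,0],"fingers": -0.4},
    {"travel": [0,0,0],"delta_rot": [0,0,0],"fingers": -0.7},
    {"travel": [0,0,0],"delta_rot": [0,0,0],"fingers": -0.7},
    {"travel": [0,0,0],"delta_rot": [0,0,0],"fingers": -0.7},
    {"travel": [0,0,0],"delta_rot": [0,0,0],"fingers": -0.7},
    {"travel": [0,0,-15],"delta_rot": [0,0,0],"fingers": -0.7},
    {"travel": [0,0,-30],"delta_rot": [0,0,0],"fingers": -0.7},
    {"travel": [0,0,-40],"delta_rot": [0,0,0],"fingers": -0.7},
    {"travel": [0,0,-40],"delta_rot": [0,0,0],"fingers": -0.7},
    {"travel": [0,0,-40],"delta_rot": [0,0,0],"fingers": -0.7},
    {"travel": [0,0,0],"delta_rot": [0,0,0],"fingers": -0.7}
  ]
}}

```text
clock: 22.8
eef_pos: [463.1, 254.2, 247.5]
eef_rot: [3.137, 0.613, 3.027]
wrist_force: [-0.1, -0.0, -0.3]
finger_gap: 79.9
```

```bash
python3 face.py mid wrist side;python3 face.py far side
cat > jar.py <<'E'
from p import *
m=np.array([np.cos(np.radians(12.7)),np.sin(np.radians(12.7)),0]); yj=np.cross([0,0,-1],m)
JC=np.array([478,-330,29.]); a=np.radians(40)
ZJ=m*np.sin(a)+np.array([0,0,-np.cos(a)])
def JG(back,s=10): return pose(JC-s*m-back*ZJ,ZJ,yj)
E
python3 - <<'E'
from jar import *
A=TW()
V=pose([440,-20,330],[0,0,-1],yj)
K=JG(200)
print(K[:3,3])
plan(A,[(V,18),(K,16),(JG(60),3)])
E
```

```text
wrist mid 2721 face centre [544.8 245.6 122.5] normal [-0.675  0.081  0.733] tilt from vert 42.8 tip to face along normal 2.6
side mid 445 face centre [544.  244.8 124.7] normal [-0.665  0.074  0.744] tilt from vert 42.0 tip to face along normal 4.4
side far 644 face centre [557.4 354.3 126.1] normal [-0.647  0.086  0.758] tilt from vert 40.7 tip to face along normal 4.5
[ 342.83235103 -360.46134528  182.20888862]
18 x travel [-21.9, -2.8, 1.6] rot [2.69, 0.46, 8.56] -> wrist [-0.05  0.    1.39  1.3 ]
16 x travel [-13.3, 19.4, 5.4] rot [-0.0, 2.5, 0.0] -> wrist [-0.99  0.7   1.21  0.16]
3 x travel [-0.0, -0.0, 46.7] rot [0.0, 0.0, 0.0] -> wrist [-0.82  0.67  1.1   0.3 ]
```

Run:
```python
from jar import *
A=TW(); U=A.copy(); U[:3,3]=[430,-20,330]
V=pose([430,-20,330],[0,0,-1],yj)
plan(A,[(U,7),(V,16)])
```

```text
7 x travel [-6.7, -39.3, -10.3] rot [0.0, -0.0, 0.0] -> wrist [-0.03 -0.07  0.79 -1.45]
16 x travel [0.0, 0.0, 0.0] rot [3.03, 0.51, 9.63] -> wrist [-0.05  0.    1.39  1.3 ]
```

{"api": "send_rows", "payload": {
  "plan": [
    {"travel": [-6.7,-39.3,-10.3],"delta_rot": [0,0,0],"fingers": -0.7},
    {"travel": [-6.7,-39.3,-10.3],"delta_rot": [0,0,0],"fingers": -0.7},
    {"travel": [-6.7,-39.3,-10.3],"delta_rot": [0,0,0],"fingers": -0.7},
    {"travel": [-6.7,-39.3,-10.3],"delta_rot": [0,0,0],"fingers": -0.7},
    {"travel": [-6.7,-39.3,-10.3],"delta_rot": [0,0,0],"fingers": -0.7},
    {"travel": [-6.7,-39.3,-10.3],"delta_rot": [0,0,0],"fingers": -0.7},
    {"travel": [-6.7,-39.3,-10.3],"delta_rot": [0,0,0],"fingers": -0.7},
    {"travel": [0,0,0],"delta_rot": [0,0,0],"fingers": -0.7}
  ]
}}

```text
clock: 23.95
eef_pos: [429.9, -22.3, 330.1]
eef_rot: [-3.141, 0.609, 3.023]
wrist_force: [0.5, -0.9, -0.8]
finger_gap: 79.7
```

{"api": "send_rows", "payload": {
  "plan": [
    {"travel": [0,0,0],"delta_rot": [3.03,0.51,9.63],"fingers": -0.7},
    {"travel": [0,0,0],"delta_rot": [3.03,0.51,9.63],"fingers": -0.7},
    {"travel": [0,0,0],"delta_rot": [3.03,0.51,9.63],"fingers": -0.7},
    {"travel": [0,0,0],"delta_rot": [3.03,0.51,9.63],"fingers": -0.7},
    {"travel": [0,0,0],"delta_rot": [3.03,0.51,9.63],"fingers": -0.7},
    {"travel": [0,0,0],"delta_rot": [3.03,0.51,9.63],"fingers": -0.7},
    {"travel": [0,0,0],"delta_rot": [3.03,0.51,9.63],"fingers": -0.7},
    {"travel": [0,0,0],"delta_rot": [3.03,0.51,9.63],"fingers": -0.7},
    {"travel": [0,0,0],"delta_rot": [3.03,0.51,9.63],"fingers": -0.7},
    {"travel": [0,0,0],"delta_rot": [3.03,0.51,9.63],"fingers": -0.7},
    {"travel": [0,0,0],"delta_rot": [3.03,0.51,9.63],"fingers": -0.7},
    {"travel": [0,0,0],"delta_rot": [3.03,0.51,9.63],"fingers": -0.7},
    {"travel": [0,0,0],"delta_rot": [3.03,0.51,9.63],"fingers": -0.7},
    {"travel": [0,0,0],"delta_rot": [3.03,0.51,9.63],"fingers": -0.7},
    {"travel": [0,0,0],"delta_rot": [3.03,0.51,9.63],"fingers": -0.7},
    {"travel": [0,0,0],"delta_rot": [3.03,0.51,9.63],"fingers": -0.7},
    {"travel": [0,0,0],"delta_rot": [0,0,0],"fingers": -0.7}
  ]
}}

```text
clock: 26.08
eef_pos: [430.0, -19.6, 329.0]
eef_rot: [3.141, 0.003, 0.221]
wrist_force: [0.2, 0.7, -0.8]
finger_gap: 80.0
```

Run:
```python
from jar import *
A=TW(); print(A.round(2), manip.read_state()['joints'])
plan(A,[(JG(180),12)])
```

```text
[[ 9.8000e-01  2.2000e-01 -0.0000e+00  4.3003e+02]
 [ 2.2000e-01 -9.8000e-01 -0.0000e+00 -1.9600e+01]
 [-0.0000e+00  0.0000e+00 -1.0000e+00  3.2901e+02]
 [ 0.0000e+00  0.0000e+00  0.0000e+00  1.0000e+00]] [-1.29867346e-01 -3.58817014e-02  1.65952716e+00 -1.37276279e-03
  1.52013312e+00  1.22024335e+00]
12 x travel [-16.2, 26.1, 9.2] rot [0.0, 3.35, -0.0] -> wrist [-0.97  0.7   1.19  0.18]
```

{"api": "send_rows", "payload": {
  "plan": [
    {"travel": [-16.2,26.1,9.2],"delta_rot": [0,3.35,0],"fingers": -0.7},
    {"travel": [-16.2,26.1,9.2],"delta_rot": [0,3.35,0],"fingers": -0.7},
    {"travel": [-16.2,26.1,9.2],"delta_rot": [0,3.35,0],"fingers": -0.7},
    {"travel": [-16.2,26.1,9.2],"delta_rot": [0,3.35,0],"fingers": -0.7},
    {"travel": [-16.2,26.1,9.2],"delta_rot": [0,3.35,0],"fingers": -0.7},
    {"travel": [-16.2,26.1,9.2],"delta_rot": [0,3.35,0],"fingers": -0.7},
    {"travel": [-16.2,26.1,9.2],"delta_rot": [0,3.35,0],"fingers": -0.7},
    {"travel": [-16.2,26.1,9.2],"delta_rot": [0,3.35,0],"fingers": -0.7},
    {"travel": [-16.2,26.1,9.2],"delta_rot": [0,3.35,0],"fingers": -0.7},
    {"travel": [-16.2,26.1,9.2],"delta_rot": [0,3.35,0],"fingers": -0.7},
    {"travel": [-16.2,26.1,9.2],"delta_rot": [0,3.35,0],"fingers": -0.7},
    {"travel": [-16.2,26.1,9.2],"delta_rot": [0,3.35,0],"fingers": -0.7},
    {"travel": [0,0,0],"delta_rot": [0,0,0],"fingers": -0.7}
  ]
}}

```text
clock: 27.7
eef_pos: [354.9, -357.3, 164.9]
eef_rot: [-3.139, -0.699, 0.221]
wrist_force: [1.2, 0.3, -0.5]
finger_gap: 80.1
```

Run:
```python
from jar import *
A=TW(); print(A[:3,3], manip.read_state()['joints'])
c=shot('wrist'); save(c,'pics/wj.png'); P=cloud(c).reshape(-1,3)
q=P[(abs(P[:,0]-478)<90)&(abs(P[:,1]+335)<60)&(P[:,2]>50)&(P[:,2]<70)]; print(len(q),q.mean(0),cv2.minAreaRect(q[:,:2].astype(np.float32)))
q=P[(abs(P[:,0]-478)<90)&(abs(P[:,1]+335)<60)&(P[:,2]>15)&(P[:,2]<70)]; print(len(q),cv2.minAreaRect(q[:,:2].astype(np.float32)))
plan(A,[(JG(50),4),(JG(0),2)])
```

```text
[ 354.92413742 -357.28781227  164.86168949] [-1.18981528  0.20501333  1.94474513  0.82625081  1.04467611 -0.29343049]
4471 [ 471.42283451 -333.87366553   56.08376966] ((478.87384033203125, -331.977294921875), (131.5667266845703, 41.13694381713867), 12.24238109588623)
7036 ((478.9782409667969, -332.4571533203125), (131.8657989501953, 58.09591293334961), 11.686514854431152)
4 x travel [0.4, 0.2, 32.2] rot [-0.04, -0.02, -0.01] -> wrist [-0.81  0.67  1.09  0.31]
2 x travel [0.0, 0.0, 25.0] rot [0.0, 0.0, 0.0] -> wrist [-0.76  0.66  1.06  0.36]
```

View pics/wj.png

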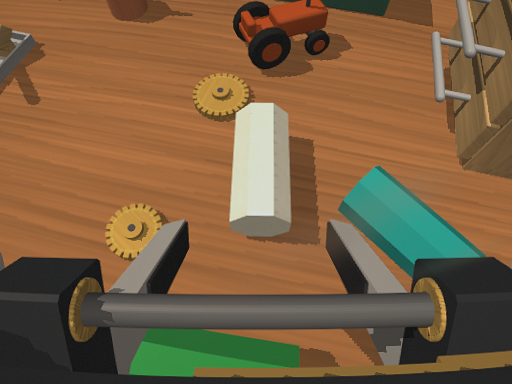

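The wrist view shows the white jar at (260,170) centred between the fingers, with its closed end toward us. The teal jar, at (420,230), is outside the right finger.

{"api": "send_rows", "payload": {
  "plan": [
    {"travel": [0.4,0.5,32.2],"delta_rot": [0,0,0],"fingers": -0.7},
    {"travel": [0.4,0.5,32.2],"delta_rot": [0,0,0],"fingers": -0.7},
    {"travel": [0.4,0.5,32.2],"delta_rot": [0,0,0],"fingers": -0.7},
    {"travel": [0.4,0.5,32.2],"delta_rot": [0,0,0],"fingers": -0.7},
    {"travel": [0,0,25],"delta_rot": [0,0,0],"fingers": -0.7},
    {"travel": [0,0,15],"delta_rot": [0,0,0],"fingers": -0.7},
    {"travel": [0,0,9],"delta_rot": [0,0,0],"fingers": -0.7},
    {"travel": [0,0,0],"delta_rot": [0,0,0],"fingers": -0.7}
  ]
}}

```text
clock: 28.75
eef_pos: [469.2, -333.7, 32.8]
eef_rot: [3.141, -0.701, 0.222]
wrist_force: [-0.7, -0.0, -0.2]
finger_gap: 80.1
```

{"api": "send_rows", "payload": {
  "plan": [
    {"travel": [-2,0,3],"delta_rot": [0,0,0],"fingers": -0.7},
    {"travel": [0,0,0],"delta_rot": [0,0,0],"fingers": 1},
    {"travel": [0,0,0],"delta_rot": [0,0,0],"fingers": 1},
    {"travel": [0,0,0],"delta_rot": [0,0,0],"fingers": 1},
    {"travel": [0,0,0],"delta_rot": [0,0,0],"fingers": 1},
    {"travel": [0,0,0],"delta_rot": [0,0,0],"fingers": 1}
  ],
  "grip_force": 35
}}

```text
clock: 29.5
eef_pos: [469.4, -334.1, 29.3]
eef_rot: [3.141, -0.702, 0.221]
wrist_force: [-3.9, -0.6, 3.9]
finger_gap: 58.0
```

```bash
cat >> jar.py <<'E'
# jar pose in tool frame from the grasp (measured jar centre and axis)
JW=pose([479,-331.7,29],[0,0,-1],yj)   # x=m
H=RZ.apply([1,0,0])
E
python3 - <<'E'
from jar import *
A=TW(); X=np.linalg.inv(A)@JW; np.save('X.npy',X); print(X.round(3))
U=A.copy(); U[2,3]+=330
# world target for jar: x axis = -D, y axis=-RY ; tip at -60 in x
def JT(back,nd=0):
    J=np.eye(4); x=-D; y=-RY; J[:3,:3]=np.stack([x,y,np.cross(x,y)],1); J[:3,3]=TIP['long']-60*D+back*D+nd*NN; return J
T1=JT(200)@np.linalg.inv(X); print('T1',T1.round(2)); T2=JT(3)@np.linalg.inv(X); print(T2.round(2))
plan(A,[(U,8),(T1,14),(T2,8)])
E
```

```text
[[ 7.640e-01  1.000e-03 -6.450e-01  7.370e+00]
 [-1.000e-03  1.000e+00 -1.000e-03 -2.270e-01]
 [ 6.450e-01  1.000e-03  7.640e-01  6.579e+00]
 [ 0.000e+00  0.000e+00  0.000e+00  1.000e+00]]
T1 [[ 9.6000e-01 -1.1000e-01 -2.5000e-01  4.3757e+02]
 [-1.1000e-01 -9.9000e-01  3.0000e-02  1.4576e+02]
 [-2.6000e-01  0.0000e+00 -9.7000e-01  2.9223e+02]
 [ 0.0000e+00  0.0000e+00  0.0000e+00  1.0000e+00]]
[[ 9.6000e-01 -1.1000e-01 -2.5000e-01  5.4985e+02]
 [-1.1000e-01 -9.9000e-01  3.0000e-02  1.3301e+02]
 [-2.6000e-01  0.0000e+00 -9.7000e-01  1.3085e+02]
 [ 0.0000e+00  0.0000e+00  0.0000e+00  1.0000e+00]]
8 x travel [26.6, 0.0, -31.5] rot [-0.0, 0.0, 0.0] -> wrist [-0.76  0.66  1.06  0.36]
14 x travel [-1.5, -34.2, 5.7] rot [-0.31, -3.89, 1.38] -> wrist [0.29 0.1  1.63 1.97]
8 x travel [18.8, -0.0, 15.9] rot [-0.0, -0.0, 0.0] -> wrist [0.22 0.08 1.64 1.9 ]
```

{"api": "send_rows", "payload": {
  "plan": [
    {"travel": [12,0,-14.2],"delta_rot": [0,0,0],"fingers": 1},
    {"travel": [25,0,-29.6],"delta_rot": [0,0,0],"fingers": 1},
    {"travel": [26.6,0,-31.5],"delta_rot": [0,0,0],"fingers": 1},
    {"travel": [26.6,0,-31.5],"delta_rot": [0,0,0],"fingers": 1},
    {"travel": [26.6,0,-31.5],"delta_rot": [0,0,0],"fingers": 1},
    {"travel": [26.6,0,-31.5],"delta_rot": [0,0,0],"fingers": 1},
    {"travel": [26.6,0,-31.5],"delta_rot": [0,0,0],"fingers": 1},
    {"travel": [0,0,0],"delta_rot": [0,0,0],"fingers": 1}
  ]
}}

```text
clock: 30.5
eef_pos: [469.8, -334.1, 295.1]
eef_rot: [3.136, -0.703, 0.225]
wrist_force: [0.2, 0.1, -2.9]
finger_gap: 58.1
```

```bash
cat >> jar.py <<'E'
def JT(back,nd=0):
    J=np.eye(4); x=-D; y=-RY; J[:3,:3]=np.stack([x,y,np.cross(x,y)],1); J[:3,3]=TIP['long']-60*D+back*D+nd*NN; return J
def TT(back,nd=0): return JT(back,nd)@np.linalg.inv(np.load('X.npy'))
E
python3 - <<'E'
from jar import *
A=TW(); print(manip.read_state()['joints'])
plan(A,[(TT(200),16)])
E
```

```text
[-0.94660706  0.13950944  1.69041999  0.72369985  1.11125871  0.13568673]
16 x travel [-0.3, -30.2, 0.9] rot [-0.26, -3.41, 1.22] -> wrist [0.29 0.1  1.63 1.97]
```

{"api": "send_rows", "payload": {
  "plan": [
    {"travel": [-0.3,-30.2,0.9],"delta_rot": [-0.26,-3.41,1.22],"fingers": 1},
    {"travel": [-0.3,-30.2,0.9],"delta_rot": [-0.26,-3.41,1.22],"fingers": 1},
    {"travel": [-0.3,-30.2,0.9],"delta_rot": [-0.26,-3.41,1.22],"fingers": 1},
    {"travel": [-0.3,-30.2,0.9],"delta_rot": [-0.26,-3.41,1.22],"fingers": 1},
    {"travel": [-0.3,-30.2,0.9],"delta_rot": [-0.26,-3.41,1.22],"fingers": 1},
    {"travel": [-0.3,-30.2,0.9],"delta_rot": [-0.26,-3.41,1.22],"fingers": 1},
    {"travel": [-0.3,-30.2,0.9],"delta_rot": [-0.26,-3.41,1.22],"fingers": 1},
    {"travel": [-0.3,-30.2,0.9],"delta_rot": [-0.26,-3.41,1.22],"fingers": 1},
    {"travel": [-0.3,-30.2,0.9],"delta_rot": [-0.26,-3.41,1.22],"fingers": 1},
    {"travel": [-0.3,-30.2,0.9],"delta_rot": [-0.26,-3.41,1.22],"fingers": 1},
    {"travel": [-0.3,-30.2,0.9],"delta_rot": [-0.26,-3.41,1.22],"fingers": 1},
    {"travel": [-0.3,-30.2,0.9],"delta_rot": [-0.26,-3.41,1.22],"fingers": 1},
    {"travel": [-0.3,-30.2,0.9],"delta_rot": [-0.26,-3.41,1.22],"fingers": 1},
    {"travel": [-0.3,-30.2,0.9],"delta_rot": [-0.26,-3.41,1.22],"fingers": 1},
    {"travel": [-0.3,-30.2,0.9],"delta_rot": [-0.26,-3.41,1.22],"fingers": 1},
    {"travel": [-0.3,-30.2,0.9],"delta_rot": [-0.26,-3.41,1.22],"fingers": 1},
    {"travel": [0,0,0],"delta_rot": [0,0,0],"fingers": 1}
  ]
}}

```text
clock: 32.62
eef_pos: [437.3, 148.0, 289.6]
eef_rot: [-3.139, 0.265, -0.111]
wrist_force: [-1.2, -1.0, -2.5]
finger_gap: 57.9
```

Run:
```python
from jar import *
A=TW(); print(manip.read_state()['joints'])
plan(A,[(TT(145),4),(TT(5),7)])
# check jar axis in the hand from the side/top cameras
J=A@np.load('X.npy'); print('jar expected centre',J[:3,3].round(1),'axis',J[:3,0].round(3))
for n in('wrist','side'):
    c=shot(n); save(c,f'pics/{n}4.png')
    for d in masks_of('jar_mid',n)[:3]:
        q=cloud(c)[d['region']]; q=q[~np.isnan(q[:,0])]
        L=(q-J[:3,3])@J[:3,:3]; k=np.abs(L).max(1)<90; L=L[k]
        if len(L)>100: print(n,len(L),'jar-frame extent',np.percentile(L,[3,50,97],axis=0).round(1).tolist())
a=cv2.imread('pics/wrist4.png');b=cv2.resize(cv2.imread('pics/side4.png')[164:,130:402],(472,384))
cv2.imwrite('pics/a4.png',cv2.resize(np.hstack([a,b]),(800,312)))
```

```text
[0.20130484 0.19854317 1.5162294  0.08380976 1.67863153 1.88200731]
4 x travel [10.5, 0.6, 8.2] rot [-0.05, 0.1, 0.03] -> wrist [0.27 0.09 1.63 1.94]
7 x travel [15.3, -0.0, 12.9] rot [-0.0, -0.0, 0.0] -> wrist [0.22 0.08 1.64 1.9 ]
jar expected centre [442.7 147.6 281.3] axis [ 0.565 -0.06  -0.823]
wrist 25338 jar-frame extent [[-62.7, -26.9, -29.7], [-7.3, -0.6, -27.7], [58.8, 25.8, -13.2]]
side 1400 jar-frame extent [[-68.6, -28.5, -30.2], [-43.9, -19.8, -6.8], [58.3, 21.9, 21.3]]
```

View pics/a4.png

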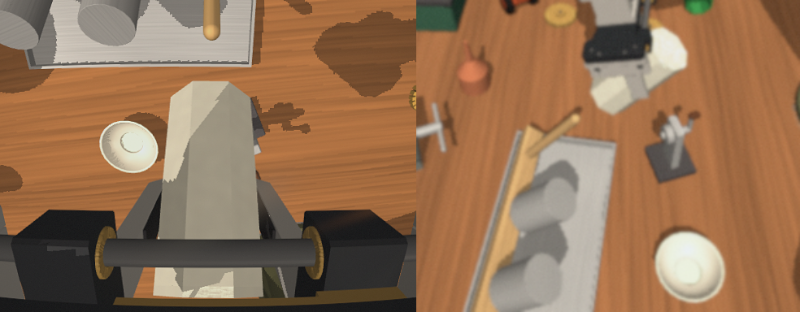

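Both cups are hanging, and the jar in the hand lines up with the long peg at (212,25). I'll slide it on.

{"api": "send_rows", "payload": {
  "plan": [
    {"travel": [10.5,0.6,8.2],"delta_rot": [-0.05,0.1,0.03],"fingers": 1},
    {"travel": [10.5,0.6,8.2],"delta_rot": [-0.05,0.1,0.03],"fingers": 1},
    {"travel": [10.5,0.6,8.2],"delta_rot": [-0.05,0.1,0.03],"fingers": 1},
    {"travel": [10.5,0.6,8.2],"delta_rot": [-0.05,0.1,0.03],"fingers": 1},
    {"travel": [0,0,0],"delta_rot": [0,0,0],"fingers": 1}
  ]
}}

```text
clock: 33.45
eef_pos: [469.5, 140.4, 248.3]
eef_rot: [3.14, 0.255, -0.116]
wrist_force: [0.4, 0.2, -1.0]
finger_gap: 57.8
```

```bash
cat > sj.py <<'E'
from jar import *
import sys
s=manip.read_state(); A=TW(); J=A@np.load('X.npy')
print('force in jar frame',(J[:3,:3].T@s['wrist_force']).round(1),'tip in jar',(J[:3,:3].T@(TIP['long']-J[:3,3])).round(1))
plan(A,[(TT(float(sys.argv[1])),int(sys.argv[2]))])
E
python3 sj.py 5 8
```

```text
force in jar frame [ 1.1 -0.2  0.3] tip in jar [85.4 -1.8  1.6]
8 x travel [13.3, -0.2, 11.5] rot [-0.01, -0.02, -0.02] -> wrist [0.22 0.08 1.64 1.9 ]
```

{"api": "send_rows", "payload": {
  "plan": [
    {"travel": [13.3,-0.2,11.5],"delta_rot": [0,0,0],"fingers": 1},
    {"travel": [13.3,-0.2,11.5],"delta_rot": [0,0,0],"fingers": 1},
    {"travel": [13.3,-0.2,11.5],"delta_rot": [0,0,0],"fingers": 1},
    {"travel": [13.3,-0.2,11.5],"delta_rot": [0,0,0],"fingers": 1},
    {"travel": [13.3,-0.2,11.5],"delta_rot": [0,0,0],"fingers": 1},
    {"travel": [13.3,-0.2,11.5],"delta_rot": [0,0,0],"fingers": 1},
    {"travel": [13.3,-0.2,11.5],"delta_rot": [0,0,0],"fingers": 1},
    {"travel": [8,0,7],"delta_rot": [0,0,0],"fingers": 1},
    {"travel": [5.3,0,4.5],"delta_rot": [0,0,0],"fingers": 1},
    {"travel": [0,0,0],"delta_rot": [0,0,0],"fingers": 1},
    {"travel": [0,0,0],"delta_rot": [0,0,0],"fingers": 1}
  ]
}}

```text
clock: 34.83
eef_pos: [548.9, 132.8, 134.1]
eef_rot: [3.141, 0.253, -0.116]
wrist_force: [-0.5, -0.2, -1.2]
finger_gap: 57.8
```

```bash
python3 sj.py 0 2
```

```text
force in jar frame [0.7 0.2 1.1] tip in jar [-53.8  -0.3   0.9]
2 x travel [2.0, -0.2, 2.4] rot [-0.04, -0.15, -0.06] -> wrist [0.21 0.08 1.64 1.89]
```

{"api": "send_rows", "payload": {
  "plan": [
    {"travel": [1.5,0,1.3],"delta_rot": [0,0,0],"fingers": 1},
    {"travel": [1.5,0,1.3],"delta_rot": [0,0,0],"fingers": 1},
    {"travel": [1.5,0,1.3],"delta_rot": [0,0,0],"fingers": 1},
    {"travel": [1.2,0,1],"delta_rot": [0,0,0],"fingers": 1},
    {"travel": [0,0,0],"delta_rot": [0,0,0],"fingers": 1},
    {"travel": [0,0,0],"delta_rot": [0,0,0],"fingers": 1}
  ]
}}

```text
clock: 35.58
eef_pos: [553.2, 132.3, 127.5]
eef_rot: [3.141, 0.254, -0.116]
wrist_force: [-0.7, 0.3, -1.7]
finger_gap: 58.3
```

```bash
python3 sj.py 0 2
```

```text
force in jar frame [ 1.  -0.2  1.6] tip in jar [-61.7  -0.3   0.6]
2 x travel [-0.9, -0.2, -0.2] rot [-0.04, -0.14, -0.06] -> wrist [0.21 0.08 1.64 1.89]
```

{"api": "send_rows", "payload": {
  "plan": [
    {"travel": [1,0,0.8],"delta_rot": [0,0,0],"fingers": 1},
    {"travel": [1,0,0.8],"delta_rot": [0,0,0],"fingers": 1},
    {"travel": [0,0,0],"delta_rot": [0,0,0],"fingers": 1},
    {"travel": [0,0,0],"delta_rot": [0,0,0],"fingers": 1}
  ]
}}

```text
clock: 36.08
eef_pos: [553.6, 132.3, 126.7]
eef_rot: [3.141, 0.256, -0.115]
wrist_force: [-13.2, -0.8, 14.2]
finger_gap: 57.5
```

```bash
python3 sj.py 0 2
```

```text
force in jar frame [-19.1   2.3   2.4] tip in jar [-62.6  -0.3   0.7]
2 x travel [-1.2, -0.2, -0.5] rot [-0.03, -0.06, -0.04] -> wrist [0.21 0.08 1.64 1.89]
```

{"api": "send_rows", "payload": {
  "plan": [
    {"travel": [-0.8,0,-0.6],"delta_rot": [0,0,0],"fingers": 1},
    {"travel": [-2.1,0,2.5],"delta_rot": [0,0,0],"fingers": 1},
    {"travel": [-2.1,0,2.5],"delta_rot": [0,0,0],"fingers": 1},
    {"travel": [-2.1,0,2.5],"delta_rot": [0,0,0],"fingers": 1},
    {"travel": [-2.1,0,2.5],"delta_rot": [0,0,0],"fingers": 1},
    {"travel": [0,0,0],"delta_rot": [0,0,0],"fingers": 1},
    {"travel": [0,0,0],"delta_rot": [0,0,0],"fingers": 1}
  ]
}}

```text
clock: 36.95
eef_pos: [542.8, 133.6, 119.3]
eef_rot: [3.141, 0.255, -0.115]
wrist_force: [-8.4, 1.4, 6.4]
finger_gap: 57.8
```

```bash
python3 sj.py 0 2
```

```text
force in jar frame [-10.1  -0.5   3.3] tip in jar [-62.4  -0.2 -12.6]
2 x travel [3.1, -0.1, -5.5] rot [-0.04, -0.09, -0.05] -> wrist [0.21 0.08 1.64 1.89]
```

{"api": "send_rows", "payload": {
  "plan": [
    {"travel": [-1.3,0,1.5],"delta_rot": [0,0,0],"fingers": 1},
    {"travel": [0,0,0],"delta_rot": [0,0,0],"fingers": -0.4},
    {"travel": [0,0,0],"delta_rot": [0,0,0],"fingers": -0.7},
    {"travel": [0,0,0],"delta_rot": [0,0,0],"fingers": -0.7},
    {"travel": [0,0,0],"delta_rot": [0,0,0],"fingers": -0.7},
    {"travel": [0,0,0],"delta_rot": [0,0,0],"fingers": -0.7},
    {"travel": [0,0,-15],"delta_rot": [0,0,0],"fingers": -0.7},
    {"travel": [0,0,-30],"delta_rot": [0,0,0],"fingers": -0.7},
    {"travel": [0,0,-40],"delta_rot": [0,0,0],"fingers": -0.7},
    {"travel": [0,0,-40],"delta_rot": [0,0,0],"fingers": -0.7},
    {"travel": [0,0,-40],"delta_rot": [0,0,0],"fingers": -0.7},
    {"travel": [0,0,0],"delta_rot": [0,0,0],"fingers": -0.7}
  ]
}}

```text
clock: 38.45
eef_pos: [584.1, 128.8, 281.0]
eef_rot: [-3.141, 0.248, -0.116]
wrist_force: [-0.1, 0.1, -0.9]
finger_gap: 79.9
```

```bash
for k in far mid long; do python3 face.py $k side top; done; python3 face.py long wrist; python3 chk.py 5
python3 - <<'E'
from p import *
c=shot('side')
for o in ['tractor','winder','gear1','dish','oil']: print(o,[(round(d['confidence'],2),w(c,d['at']).round().tolist()) for d in tip_of(o,'side')][:2])
E
```

```text
side far 642 face centre [557.4 354.4 126.2] normal [-0.652  0.088  0.753] tilt from vert 41.2 tip to face along normal 4.6
top far 109 face centre [556.2 354.1 122.4] normal [-0.571  0.059  0.819] tilt from vert 35.0 tip to face along normal 0.4
side mid 458 face centre [544.7 245.2 125.5] normal [-0.669  0.083  0.739] tilt from vert 42.4 tip to face along normal 4.7
top mid 23 face centre [546.6 263.9 122.5] normal [-0.625  0.169  0.762] tilt from vert 40.4 tip to face along normal 3.7
side long 398 face centre [509.2 139.1 165.8] normal [-0.542  0.075  0.837] tilt from vert 33.1 tip to face along normal 4.7
top long 0 face centre [nan nan nan] normal [0. 0. 1.] tilt from vert 0.0 tip to face along normal nan
wrist long 588 face centre [511.  139.  162.8] normal [-0.471  0.054  0.881] tilt from vert 28.3 tip to face along normal -0.1
wrist [(0.9, [590.0, 352.0, 88.0]), (0.97, [546.0, 134.0, 109.0])]
side [(0.81, [588.0, 354.0, 94.0]), (0.9, [437.0, -488.0, 32.0]), (0.63, [550.0, 126.0, 112.0]), (0.56, [283.0, -336.0, 32.0])]
tractor [(0.61, [356.0, 294.0, 1.0])]
winder [(0.58, [366.0, 104.0, 4.0])]
gear1 [(0.69, [587.0, -257.0, 3.0]), (0.49, [389.0, -220.0, 3.0])]
dish [(0.83, [356.0, 295.0, 3.0])]
oil [(0.59, [740.0, -57.0, 1.0])]face.py:8: RuntimeWarning: Mean of empty slice.
  m=h.mean(0); nv=np.linalg.svd(h-m)[2][2]; nv*=np.sign(nv@D); d=abs((q-m)@nv); h=q[d<1.5]
  ret = um.true_divide(
```

View pics/a5.png

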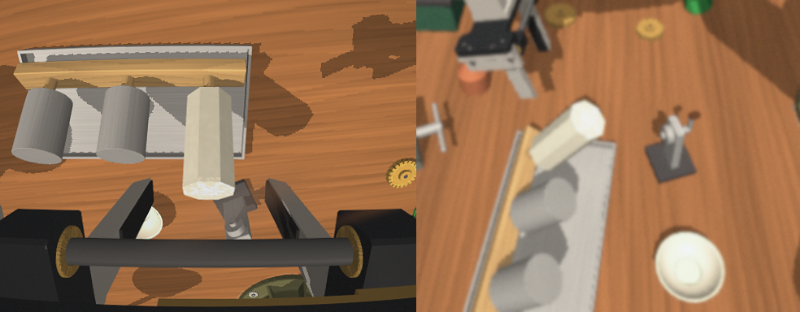

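```bash
python3 -c "
from cell import manip
print(manip.sign_off())"
```

```text
the job is handed in; nothing more can be done
None
```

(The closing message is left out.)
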